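Open the battery door of the larger work lamp

ROBOT

A 6-joint arm with a two-finger parallel gripper is mounted at the origin on the work surface. World frame = base frame: x ahead of the robot, y to its left, z up, the work surface at z = 0. Lengths are in m, angles in rad, forces in N, time in s.
With the tool pointing down it reaches from about 0.375 to 0.975 m from the base axis. Payload 3.8 kg.
Tool frame: the origin (TCP) lies on the centre line of the jaws, within the pads' length; the fingertips stand 22 mm ahead of it and the grasp point (between the pads) lies 3 mm ahead of it; z points along the fingers, y is the line along which they close (so a half turn about z gives the same grasp; the last joint's range is limited). The gripper opens to 85 mm and grips with 20 to 120 N. Pads are 22 mm wide; open, the fingers measure 114 mm over their backs; the gripper's body (76 mm by 85 mm) begins 54 mm behind the grasp point. The pads swing forward as they close: fully open they stand 13 mm farther back than shut.
Start: joints at [1.068, 0.264, 1.604, -0, 1.274, -0.037], TCP at [0.303, 0.603, 0.253] pointing down, gripper open.
Joint ranges: [-2.63, 2.63], [-0.94, 2.18], [0.31, 2.57], [-1.31, 4.45], [0, 2.66], [-2.55, 2.55]. Speed limits (rad/s): [2.57, 2.57, 3.14, 3.14, 3.14, 3.14].

INTERFACE

Orientations are given as a unit quaternion [x, y, z, w].
In Python, from bench import ctrl gives the robot as it stands. The module is installed in compiled form; this text tells all that it offers. Calls block until the motion is done:
- ctrl.move_pose(position, orientation): joint-space move of the TCP to a pose.
- ctrl.move_linear(position, attitude=None, speed=0.15, guard=None): straight line of the TCP; attitude=None keeps the orientation; speed is the mean speed in m/s. With guard (N) it stops when the force on the tool has changed by that much, and returns True; else False.
- ctrl.set_joints(angles): joint-space move.
- ctrl.set_gripper(opening): opening from 0.0 (shut) to 1.0 (fully open); the grip force is fixed at half the most; returns when the fingers have stopped.
- ctrl.dwell(seconds).
- ctrl.inverse_kinematics(position, orientation): joint angles nearest the present ones, or None.
- ctrl.get_state(): the state.
- ctrl.capture(name): name is "scene" or "top" or "wrist"; returns (picture, depth): 480x640x3 uint8, red, green, blue; 480x640 float32, m along the optical axis (not along the pixel's ray), 0 where there is no reading.
- ctrl.camera_model(name): a dict with "fx", "fy", "cx", "cy" (pixels), "k1" (the pictures are not rectified: a ray, as slopes to the right and down, at radius r is drawn at 1 + k1 r^2 times it, then the intrinsics apply), "extrinsics" (4x4, takes a point from world to camera coordinates). Camera axes: x right, y up, looking along -z (the intrinsics and any distortion apply to the point x, -y, -z); pixel columns grow to the right and rows downward; lengths in m; the calibration is good to about 2 mm. A picture is of the moment at which its call begins: read the wrist's pose just before it. camera_model takes no time and is no camera call; for the wrist camera it gives the pose at the moment of the call.
A pose or a line that the arm cannot do raises ctrl.PlanningError and nothing moves.
- ctrl.job_done(): hands the job in; it is judged then, once.
The state is a dict: "time_s": time; "qpos": joint angles; "joint_vel": joint speeds; "joint_torque": joint torques, N m; "eef_pos": TCP position; "eef_rot": TCP orientation; "wrist_force": force on the tool from outside, world axes, zero at the start; "torque": the same for the moment, N m; "width": opening from 0.0 (shut) to 1.0 (fully open); "gripper_force": force on a finger pad.
Only numpy, scipy, OpenCV 4.12 (cv2) and the standard library are available. Lean on these libraries where they do the work, as an engineer would, in place of code of your own. Each camera call takes 0.05 s, during which the arm holds its last target. There are 200 camera calls.

TASK

The larger of the two work lamps lying face down on the weaving table needs new batteries: slide its thumb latch sideways, to the left as seen from the latch end looking towards the battery door, until the sprung door pops up, and leave the door standing open. The smaller lamp's battery door must stay shut.

Things in the scene. Friction and masses are not known exactly. Their poses are not given: they have to be found in the camera images.
- big_latch_thumb (a point): Top centre of the larger lamp's thumb latch: steel ridge 20 mm (x) by 10 (y), 14 tall, top 60 mm above the table, on the lamp's flat back (45 mm). x points to the battery door, y is the way it slides open, z up. It slides 14 mm against a 1.5 to 3 N return spring; the door is free at 9 to 10 mm; let go, it springs back. A tongue (12 mm wide, top 7 mm above the back) runs to +x 29 mm.
- big_cover (a joint): Angle of the larger lamp's door: 0 shut, springs to 1.75 rad open. Lamp: grey, fixed, 180 by 130 mm, 45 tall; middle 68 mm to +x of the shut latch's top, so its back reaches 22 mm to -x and 65 mm each way in y. Black door 82 mm (x) by 74 by 4, near edge 32 mm to +x of the latch, hinged on its far edge (114 mm), swings up and away from the latch. A steel bail bar lies round the far end.
- small_lamp: The smaller work lamp, same shape and materials at 0.72 of the size: 130 mm (x) by 94 (y) by 32 tall, latch ridge up to 43 mm, bail bar out to 78 mm at +x. Origin: centre of its underside, on the table; latch 49 mm to -x, door hinged towards +x; z up. Fixed. Its latch works alike: leave it alone.
- small_cover (a joint): Opening angle of the smaller lamp's battery door: 0 shut (stays so), 1.75 rad open.
There are look-alikes about, which are no part of the job. Leave any green look-alike of the part that bears big_latch_thumb alone.

How it is judged:
By the outcome, as a careful person would: the job done as asked, in the order asked, and still so for the second after the job is handed in, with the robot touching nothing.
It also fails if it takes over 32 s, if anything falls off the work surface, if the arm or the gripper's body presses on something with over 40 N, if the wrist force passes 120 N, or if a joint passes its speed limit or range.

## Working session

There is one attempt and no reset: what is moved stays moved. The work goes in short steps, each a Python script; the robot and the scene stay as the last script left them, time stands still between calls to the robot, and variables do not carry over. Pictures are saved under pics/ and viewed, at most 10 in all, crops included, and the job is handed in when it is done.

```bash
mkdir -p pics; cat > h.py <<'E'
import numpy as np, cv2
from bench import ctrl
def snap(n,f):
    m=ctrl.camera_model(n); p,d=ctrl.capture(n); cv2.imwrite(f'pics/{f}.png',p[:,:,::-1]); np.savez(f'pics/{f}.npz',p=p,d=d,**{k:np.array(v) for k,v in m.items()}); return p,d,m
def cloud(d,m):
    "world points for each pixel, from depth"
    v,u=np.mgrid[:480,:640]
    K=np.array([[m['fx'],0,m['cx']],[0,m['fy'],m['cy']],[0,0,1]],float)
    D=np.array([float(m['k1']),0,0,0])
    s=cv2.undistortPoints(np.stack([u,v],-1).reshape(-1,1,2).astype(float),K,D).reshape(480,640,2)
    c=np.stack([s[...,0]*d,-s[...,1]*d,-d,np.ones_like(d)],-1)
    w=c@np.linalg.inv(np.array(m['extrinsics'])).T
    w[d==0]=np.nan
    return w[...,:3]
E
python3 - <<'E'
from h import *
for n in('top','scene'):
    p,d,m=snap(n,n+'0'); print(n,m)
print(ctrl.get_state())
a=cv2.imread('pics/top0.png');b=cv2.imread('pics/scene0.png')
E
```

```text
top {'fx': 491.0724355418672, 'fy': 491.0724355418672, 'cx': 322.9656091659585, 'cy': 240.01575064603136, 'k1': -0.003120056838508879, 'extrinsics': array([[-0.01796692, -0.99977788, -0.01101759,  0.0032058 ],
       [ 0.99570972, -0.01889204,  0.09058276, -0.4546017 ],
       [-0.09077078, -0.00934283,  0.99582799, -0.87215319],
       [ 0.        ,  0.        ,  0.        ,  1.        ]])}
scene {'fx': 537.8244975641994, 'fy': 537.8244975641994, 'cx': 321.2453051362358, 'cy': 240.28771960721056, 'k1': 0.0009405131335810378, 'extrinsics': array([[ 1.63128216e-01,  9.86604219e-01, -1.14031843e-03,
        -8.08494993e-02],
       [-6.67371153e-01,  1.11196331e-01,  7.36377023e-01,
         2.69633896e-01],
       [ 7.26639477e-01, -1.19362854e-01,  6.76570454e-01,
        -1.25757053e+00],
       [ 0.00000000e+00,  0.00000000e+00,  0.00000000e+00,
         1.00000000e+00]])}
{'time_s': 0.1, 'qpos': array([ 1.06805370e+00,  2.64686589e-01,  1.60524485e+00,  2.88342290e-06,
        1.27367257e+00, -3.69079883e-02]), 'joint_vel': array([ 1.92968327e-04, -2.71814446e-03, -3.58543186e-03,  8.52996537e-04,
       -7.54732497e-05,  1.25976172e-03]), 'joint_torque': array([ 1.06068783e-03, -5.16708004e+01, -3.68591022e+01,  1.46586553e-04,
        6.34959593e-03,  1.52408842e-05]), 'eef_pos': array([0.30290084, 0.60253978, 0.25207655]), 'eef_rot': array([ 2.30817340e-01,  9.72996580e-01, -9.68919740e-04, -2.69404052e-04]), 'wrist_force': array([ 0.92146757, -0.37753471, -0.29624538]), 'torque': array([-0.05595969, -0.08504051, -0.00074857]), 'gripper_force': 0.0, 'width': 0.9996251432625664}
```

View pics/top0.png

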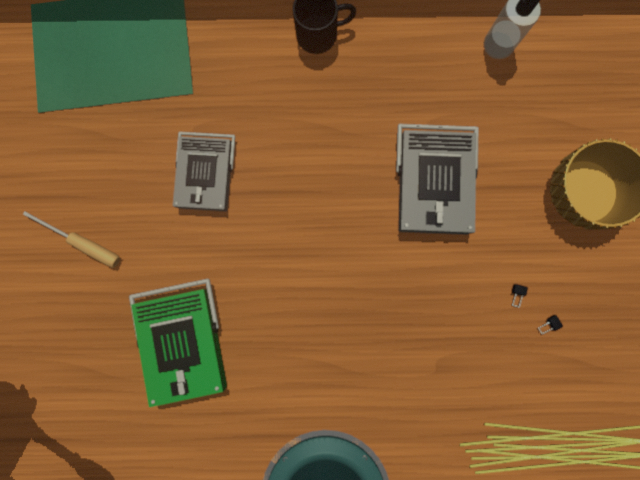

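View pics/scene0.png

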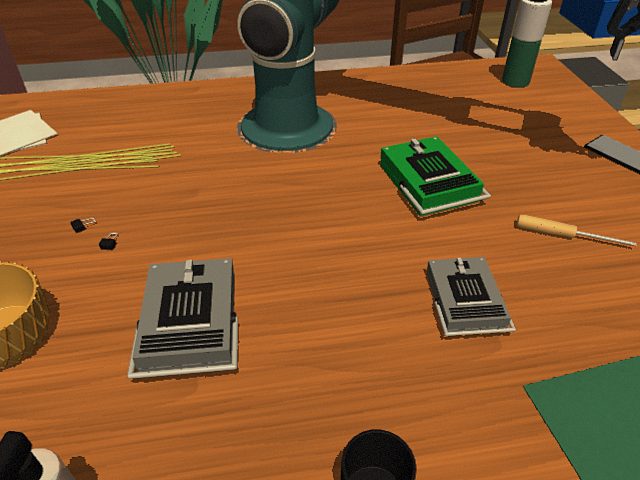

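The top view shows the larger grey lamp at about (438,180), latch near (439,212), door at (439,178), door side towards image up (+x). The small lamp is at (203,172) and the green look-alike at (178,345). Opening is towards image left (+y). Next I'll measure.

```bash
python3 - <<'E'
from h import *
z=np.load('pics/top0.npz');w=cloud(z['d'],z);p=z['p'].astype(int)
roi=np.zeros((480,640),bool);roi[105:250,385:495]=1
def rect(m,n):
    q=w[m][:,:2].astype(np.float32);(c,s,a)=cv2.minAreaRect(q);print(n,m.sum(),np.round(c,4),np.round(s,4),round(a,2),np.nanmedian(w[m][:,2]).round(4))
back=roi&(w[...,2]>.035)&(w[...,2]<.052); rect(cv2.morphologyEx(back.astype(np.uint8),cv2.MORPH_OPEN,np.ones((5,5)))>0,'back')
dark=roi&(p.max(2)<45)&(w[...,2]>.035);r=dark.copy();r[:150]=0;r[203:]=0;rect(r,'door')
t=roi&(w[...,2]>.054);rect(t,'thumb')
v,u=np.where(t);print(u.min(),u.max(),v.min(),v.max())
b=roi&(w[...,2]>.0495);v,u=np.where(b);print('tongue',u.min(),u.max(),v.min(),v.max(), np.round(np.nanmin(w[b],0),4),np.round(np.nanmax(w[b],0),4))
c=cv2.imread('pics/top0.png')[115:245,390:490];cv2.imwrite('pics/c0.png',cv2.resize(c,None,fx=4.5,fy=4.5,interpolation=cv2.INTER_CUBIC))
print(np.round(w[195:230:2,439],4))
E
```

```text
back 6174 [ 0.5545 -0.2131] [0.1316 0.1807] 86.51 0.0462
door 13 [ 0.5247 -0.2373] [0.0172 0.0336] 39.32 0.0499
thumb 94 [ 0.5586 -0.2106] [0.1617 0.0404] 9.62 0.0601
425 451 134 223
tongue 404 473 132 232 [ 0.461  -0.273   0.0495] [ 0.6424 -0.1504  0.0639]
[[ 0.5279 -0.2121  0.05  ]
 [ 0.5244 -0.212   0.05  ]
 [ 0.521  -0.2121  0.0488]
 [ 0.5173 -0.2118  0.0494]
 [ 0.5131 -0.2108  0.0533]
 [ 0.5096 -0.2107  0.0529]
 [ 0.5059 -0.2104  0.0537]
 [ 0.5025 -0.2105  0.0527]
 [ 0.4988 -0.21    0.0544]
 [ 0.4942 -0.2083  0.0611]
 [ 0.4906 -0.2079  0.0619]
 [ 0.4874 -0.2083  0.0598]
 [ 0.4839 -0.2081  0.0598]
 [ 0.4802 -0.2076  0.0616]
 [ 0.477  -0.208   0.0593]
 [ 0.4748 -0.2104  0.0481]
 [ 0.4716 -0.2111  0.0446]
 [ 0.4679 -0.2106  0.046 ]]
```

View pics/c0.png

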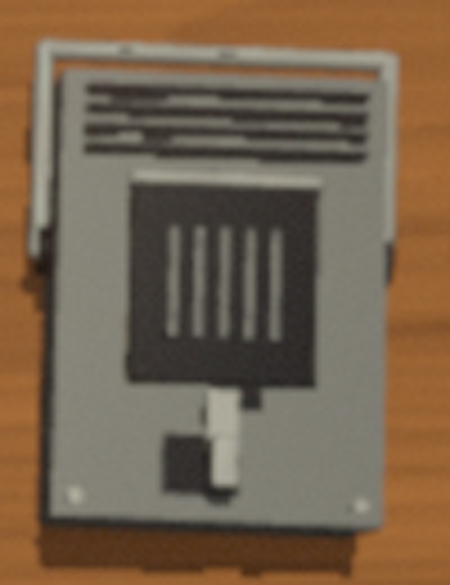

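The crop shows the latch ridge at (439,215) full-image, with its free slot on the left. That confirms +y as the opening direction. The back measures 181×132 mm at yaw −3.5°, height 46 mm, and the predicted thumb position (0.487,−0.209) agrees with the depth patch. I'll hover and check with the wrist camera.

```bash
cat >> h.py <<'E'
from scipy.spatial.transform import Rotation as R
yaw=np.radians(-3.49);ex=np.array([np.cos(yaw),np.sin(yaw),0]);ey=np.array([-np.sin(yaw),np.cos(yaw),0])
T=np.array([.4866,-.209,0])
def Q(h): return (R.from_euler('z',yaw+h*np.pi)*R.from_euler('x',np.pi)).as_quat()
E
python3 - <<'E'
from h import *
P=T-.004*ex-.045*ey+[0,0,.2]
s=ctrl.get_state()['qpos'];c=[]
for h in(0,1):
    q=ctrl.inverse_kinematics(P,Q(h));print(h,q)
    if q is not None:c.append((abs(q[5]),h))
h=min(c)[1];print(h)
ctrl.move_pose(P,Q(h));ctrl.set_gripper(0.0)
p,d,m=snap('wrist','w0');w=cloud(d,m)
st=ctrl.get_state();print(st['time_s'],st['eef_pos'],st['eef_rot'],st['wrist_force'],st['width'])
rel=w-T;a=rel@ex;b=rel@ey
t=(w[...,2]>.055)&(w[...,2]<.066)&(abs(a)<.03)&(abs(b)<.03)
print(t.sum(),np.nanpercentile(a[t],[2,50,98]).round(4),np.nanpercentile(b[t],[2,50,98]).round(4),np.median(w[t][:,2]))
k=(w[...,2]>.04)&(w[...,2]<.049)&(a<.2)&(abs(b)<.1);print(k.sum(),np.nanpercentile(a[k],[.5,50,99.5]).round(4),np.nanpercentile(b[k],[.5,99.5]).round(4),np.median(w[k][:,2]))
E
```

```text
0 [-5.32179058e-01  5.50226575e-02  1.94581327e+00 -4.44089210e-16
  1.14075673e+00  1.09952926e+00]
1 [-0.53217906  0.05502266  1.94581327  0.          1.14075673 -2.04206339]
0
3.9917 [ 0.47986523 -0.25370295  0.20001643] [ 9.99535210e-01 -3.04854560e-02  1.73052168e-05  1.08463877e-05] [-0.14750978  0.54632273  0.8105363 ] 0.0016630896971659727
406 [-0.0054  0.0046  0.0136] [-0.0042  0.0006  0.006 ] 0.05977763753234808
31888 [-0.0174  0.0712  0.1438] [-0.0636  0.0655] 0.04527747717194375
```

View pics/w0.png

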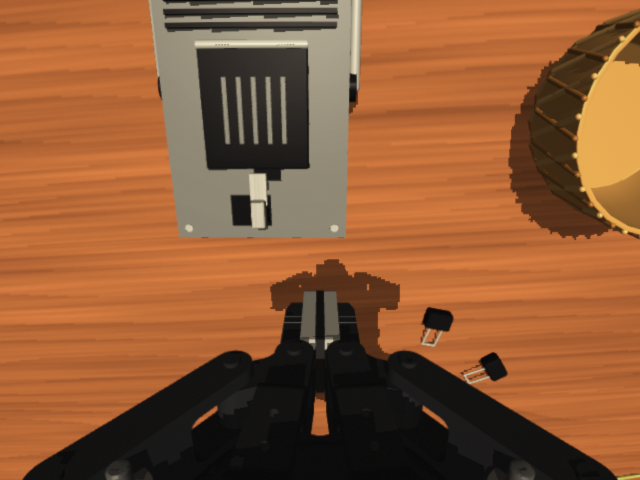

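The wrist view agrees: ridge at (258,200), width ±5 mm around the estimate, top at 59.8 mm. There is about 2–4 mm of x offset, which does no harm. I'll lower beside the ridge and push +y with a force guard.

```bash
python3 - <<'E'
from h import *
def st(n):
    s=ctrl.get_state();r=s['eef_pos']-T;print(n,round(s['time_s'],2),'a,b,z mm',np.round([r@ex*1e3,r@ey*1e3,r[2]*1e3],1),np.round([s['wrist_force']@ex,s['wrist_force']@ey,s['wrist_force'][2]],2))
A=T
ctrl.move_linear(A-.045*ey+[0,0,.1],speed=.15);st('above')
hit=ctrl.move_linear(A-.045*ey+[0,0,.0715],speed=.04,guard=6);st(f'down {hit}')
if not hit:
    for b in (-.03,-.02,-.015,-.01,-.006,-.002,.002):
        g=ctrl.move_linear(A+b*ey+[0,0,.0715],speed=.04,guard=12);st(f'{b} {g}')
        if g:break
    p,d,m=snap('top','top1');cv2.imwrite('pics/c1.png',cv2.resize(p[100:250,370:510,::-1],None,fx=4,fy=4))
E
```

```text
above 4.81 a,b,z mm [  0.6 -45.3 100.7] [-0.61 -0.07  0.59]
down False 5.67 a,b,z mm [  0.1 -45.1  71.5] [0.13 0.51 0.26]
-0.03 False 6.19 a,b,z mm [  0.1 -29.7  71.6] [ 0.58  0.71 -0.62]
-0.02 False 6.59 a,b,z mm [ -0.  -19.7  71.4] [-0.75 -0.17 -0.59]
-0.015 False 6.87 a,b,z mm [  0.2 -15.   71.6] [-0.93 -1.07 -0.7 ]
-0.01 False 7.14 a,b,z mm [  0.2 -10.   71.6] [ 0.11 -1.08  0.13]
-0.006 False 7.39 a,b,z mm [ 0.2 -5.9 71.7] [ 0.58 -2.59  0.78]
-0.002 False 7.64 a,b,z mm [ 0.3 -3.4 71.8] [-0.73 -9.   -1.42]
0.002 False 7.89 a,b,z mm [ 0.4 -2.6 71.9] [ -2.32 -20.89  -4.06]
```

View pics/c1.png

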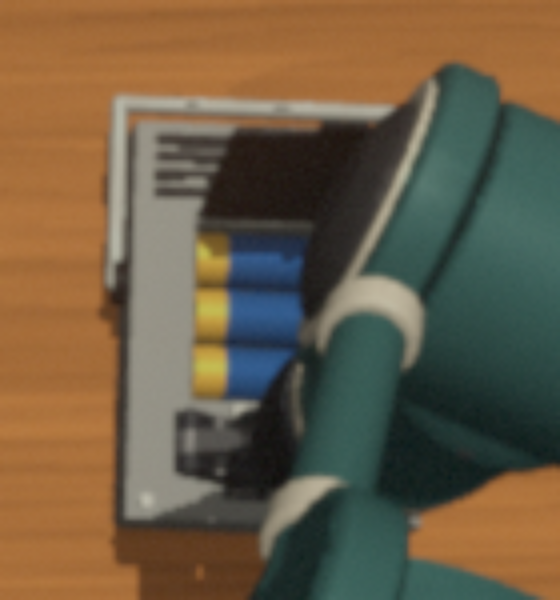

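The push reached its end stop, and the batteries show at about (420–445,160–200) full-image with the door standing up. Now I'll back off, rise and verify.

```bash
python3 - <<'E'
from h import *
ctrl.move_linear(T-.045*ey+[0,0,.0715],speed=.08)
ctrl.move_linear(T-.06*ey-.03*ex+[0,0,.2],speed=.15)
ctrl.set_joints([-1.2]+list(ctrl.get_state()['qpos'][1:]));ctrl.dwell(.3)
p,d,m=snap('top','top2');w=cloud(d,m);rel=w-T
k=(abs(rel@ex-.12)<.06)&(abs(rel@ey)<.045);print('door top z',np.nanpercentile(w[k][:,2],[50,95,99]))
print(ctrl.get_state()['time_s'],ctrl.get_state()['wrist_force'])
E
```

```text
door top z [0.04596428 0.12464478 0.1330752 ]
11.2833 [-0.85104561  0.88967009  0.70060889]
```

View pics/top2.png

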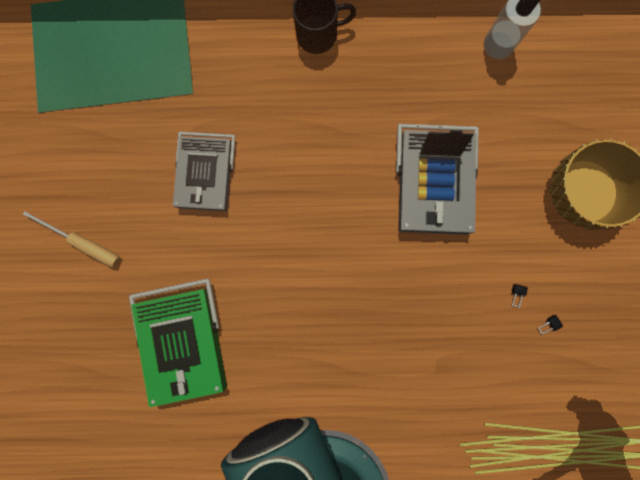

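The large lamp's door stands open at (445,145), about 0.13 m high, and the latch has sprung back. The small lamp at (203,172) and the green one are still shut.

```bash
python3 -c "
from bench import ctrl
print(ctrl.job_done())"
```

```text
the job is handed in; nothing more can be done
None
```

The larger lamp's battery door is standing open, the smaller lamp and the green look-alike were left shut and untouched, and the job was handed in at about 11 s.

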